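# Seat the water tank and start the dehumidifier by its touchless sensor

## Robot

A 6-joint arm with a two-finger parallel gripper is mounted at the origin on the work surface. World frame = base frame: x ahead of the robot, y to its left, z up, the work surface at z = 0. Lengths are in mm, angles in rad, forces in N, time in s.
With the tool pointing down it reaches from about 350 to 975 mm from the base axis. Payload 4.9 kg.
Tool frame: the origin (TCP) lies between the finger pads, 19 mm behind the fingertips; this is the grasp point; z points along the fingers, y is the line along which they close (so a half turn about z gives the same grasp; the last joint's range is limited). The gripper opens to 85 mm and grips with 20 to 120 N. Pads are 22 mm wide; open, the fingers measure 114 mm over their backs; the gripper's body (76 mm by 85 mm) begins 54 mm behind the grasp point. The pads swing forward as they close: fully open they stand 13 mm farther back than shut.
Start: joints at [-1.267, 0.053, 1.613, -0, 1.476, -0.119], TCP at [256.44, -569.948, 250.004] pointing down, gripper open.
Joint ranges: [-3.01, 3.01], [-1.01, 2.22], [0.06, 2.58], [-1.02, 4.17], [0.09, 2.62], [-3.14, 3.14]. Speed limits (rad/s): [2.57, 2.57, 3.14, 3.14, 3.14, 3.14].

## Interface

Orientations are given as [roll, pitch, yaw] about the fixed x, y, z axes, in that order (R = Rz(yaw) Ry(pitch) Rx(roll)).
In Python, from cell import robot gives the robot as it stands.
- The arm moves only by the shell command python3 -m crank 'ROWS' [FORCE]. ROWS is JSON, a list of rows, each a list of 3 entries, a list of its own where there are three numbers: the shift along the tool's x, y, z in m, then the turn, a rotation vector about the tool's x, y, z in degrees, then the finger opening in m, from 0 to 0.0854. In form: [[[x, y, z], [rx, ry, rz], claw], ...]. A call has 1 to 12 rows; each row shifts and turns the commanded pose from where the row before left it, along the tool's axes as they then stand; what a row does not reach is not made up. A row lasts 1/12 s, in which the tool goes at most 41.7 mm and 7.16 degrees, less where a joint would pass 70% of its speed; a pose out of reach is approached as far as the arm can. A call with a gripper value outside its range is refused whole. The fingers move at their own pace and stop on an object; FORCE is the grip in N (left out, the last holds). Time passes only in rows, so rows that do not move let the fingers close. It gives the time, the measured TCP pose, the force, the opening and the grip force at its end, in the units of the state.
- robot.read_state(): the state, without advancing time (a new reading comes with each control period).
- robot.grab_frame(name): name is "scene" or "top" or "wrist"; returns (picture, depth): 384x512x3 uint8, red, green, blue; 384x512 float32, mm along the optical axis (not along the pixel's ray), 0 where there is no reading.
- robot.camera_model(name): a dict with "fov_y" (degrees; the focal length in pixels is half the picture's height over the tangent of half this angle, whatever the lens; pixels are square), "cx", "cy" (the principal point, pixels), "extrinsics" (4x4, takes a point from camera to world coordinates). Camera axes: x right, y up, looking along -z (the intrinsics and any distortion apply to the point x, -y, -z); pixel columns grow to the right and rows downward; lengths in mm; the calibration is good to about 2 mm. A picture is of the moment at which its call begins: read the wrist's pose just before it. camera_model takes no time and is no camera call; for the wrist camera it gives the pose at the moment of the call.
- robot.hand_in(): hands the job in; it is judged then, once.
Trained networks look in the newest picture that a camera, given by its name, has taken for a name from the list of things; names that differ only in an ending like _2 or _b are one class to them, and where a whole thing is asked for, a point or a joint stands for the part that bears it (a point fixed in the world has none). Each returns a list of dicts, best first, with "score" (0 to 1); they miss things now and then, are a little off and sometimes report something else, mostly with a low value. They report only what shows in the picture. A call takes as long as a camera call.
- robot.masks_of(target, camera): "pixels" (384x512 bool, what is visible of it) and "extent" ([left, top, right, bottom] in pixels, round what is visible of it).
- robot.tip_of(target, camera): "point" ([column, row] in pixels: a listed point, or the origin of a listed thing).
The state is a dict: "time_s": time; "q": joint angles; "joint_vel": joint speeds; "joint_torque": joint torques, N m; "tcp_pos": TCP position; "tool_rot": TCP orientation; "wrist_force": force on the tool from outside, world axes, zero at the start; "wrist_torque": the same for the moment, N m; "opening": finger opening in mm; "grasp_force": force on a finger pad.
Only numpy, scipy, OpenCV 4.12 (cv2) and the standard library are available. Lean on these libraries where they do the work, as an engineer would, in place of code of your own. Each camera call takes 0.05 s, during which the arm holds its last target. There are 200 camera calls.

## Task

The dehumidifier's water tank has been left pulled out. Push it fully home with the fingertips, then start the machine by pointing at the round touchless sensor on its top: hold the fingertips about 2 cm above the middle of the sensor, without touching the top of the machine, for 3 seconds. Nothing is to be gripped or lifted, and the other things on the shelf, including the small drawer unit, stay as they are.

Things in the scene. Friction and masses are not known exactly. Their poses are not given: they have to be found in the camera images.
- dehumidifier: White box-shaped compact dehumidifier, fixed, 170 (its x, depth) x 200 (its y, width) x 170 mm high including the top panel. Origin: centre of its underside. Its front, with the tank, faces its own -x, roughly towards the robot; it stands turned by up to 19 degrees.
- tank (a joint): How far the water tank is pulled out, m: 0 fully home, up to 0.075; starts 0.03 to 0.055. It slides along the dehumidifier's -x (out) and +x (in) with a steady friction of about 1.5 N plus a little drag (6 N per m/s), no spring and no latch; at 0 it meets a stop, and it stays where it is left.
- tank_pull (a point): Centre of the front face of the tank's pull; axes parallel to the dehumidifier's (push along its +x). The pull is a solid grey ledge 100 mm wide, 117 to 143 mm above the shelf, standing 36 mm out of the grey tank front (196 mm wide, 20 to 158 mm above the shelf). With the tank home this point is 133 mm ahead of the dehumidifier's centre.
- top_panel: White top of the dehumidifier, 170 x 200 x 8 mm, its upper face 170 mm above the shelf; origin at the centre of its underside. Not to be touched. Grey air slats (flat) on its rear half.
- sensor_face (a point): Centre of the upper face of the round touchless sensor, a black disc 42 mm across and 4 mm high on the front half of the top panel, left or right of the middle (52 mm to the side, 35 mm ahead of the centre): its upper face is 174 mm above the shelf. z up. Not to be touched.
- sensor: The same round sensor disc; origin at the centre of its underside, 170 mm above the shelf.
- display: Square black display, 44 x 44 x 4 mm, on the other side of the top panel's front half; origin at the centre of its underside. Not the sensor; not to be touched.
- clip: Small loose plastic spring clip, 60 x 22 x 23 mm, lying on the rear half of the dehumidifier's top; origin at its underside. Leave alone.
- trivet: Loose slatted wooden trivet, 150 x 150 x 16 mm, on the shelf left of and ahead of the dehumidifier; origin at its underside. Leave alone.
- ramekin: Loose glass ramekin, 84 mm across, 45 mm high, standing on the trivet; origin at its underside. Leave alone.
- canister: Loose stainless canister with a screw-top lid, 100 mm across, 159 mm high, near the dehumidifier; origin at its underside. Leave alone.
- mug: Loose white mug, 80 mm across, 90 mm high, near the dehumidifier; origin at its underside. Leave alone.
- drawer_unit: Fixed small plastic unit of two drawers with knobs, 150 x 150 x 160 mm high, to the right of the dehumidifier and facing the robot; origin at the centre of its underside. Leave alone.
- drawer_unit_drawer0 (a joint): How far the unit's upper drawer is open, m (0 shut). It may start a little open. Leave alone.
- drawer_unit_drawer0_handle (a point): Knob of the unit's upper drawer.

How it is judged:
By the outcome, as a careful person would: the job done as asked, in the order asked, and still so for the second after the job is handed in, with the robot touching nothing.
It also fails if it takes over 43 s, if anything falls off the work surface, if the arm or the gripper's body presses on something with over 40 N, if the wrist force passes 120 N, or if a joint passes its speed limit or range.

## Working session

There is one attempt and no reset: what is moved stays moved. The work goes in short steps, Python scripts to look and compute and a shell command to move; the robot and the scene stay as the last step left them, time stands still between calls to the robot, and variables do not carry over. Pictures are saved under pics/ and viewed, at most 10 in all, crops included, and the job is handed in when it is done.

```bash
mkdir -p pics; ls; cat > h.py <<'E'
import numpy as np, cv2
from cell import robot
def world(cam, uv, d, m=None):
    m=m or robot.camera_model(cam); f=192/np.tan(np.radians(m["fov_y"])/2)
    uv=np.atleast_2d(uv).astype(float); d=np.atleast_1d(d)
    p=np.c_[(uv[:,0]-m["cx"])/f*d, -(uv[:,1]-m["cy"])/f*d, -d, np.ones(len(d))]
    return (p@np.array(m["extrinsics"]).T)[:,:3]
E
python3 - <<'E'
from h import *
ims=[]
for c in("scene","top"):
    im,d=robot.grab_frame(c); np.save(c+"_d.npy",d); ims.append(im)
    m=robot.camera_model(c); print(c,{k:v for k,v in m.items() if k!="extrinsics"},np.round(m["extrinsics"],2).tolist())
    for n in("sensor_face","tank_pull","display","top_panel","dehumidifier"):
        for r in robot.tip_of(n,c)[:2]:
            u,v=r["point"]; dd=d[int(round(v)),int(round(u))]
            print(c,n,round(r["score"],2),np.round(r["point"],1),np.round(world(c,r["point"],dd),1))
cv2.imwrite("pics/a.png",cv2.resize(np.vstack(ims)[:,:,::-1],(440,660))[:600] if 0 else cv2.resize(np.hstack(ims)[:,:,::-1],(800,300)))
cv2.imwrite("pics/scene.png",ims[0][:,:,::-1]);cv2.imwrite("pics/top.png",ims[1][:,:,::-1])
print(robot.read_state())
E
```

```text
pics
scene {'fov_y': 53.45311082362593, 'cx': 253.59662421625512, 'cy': 198.36769107393727} [[-0.84, 0.51, -0.16, 391.94], [-0.54, -0.8, 0.26, 247.74], [0.0, 0.3, 0.95, 966.93], [0.0, 0.0, 0.0, 1.0]]
scene sensor_face 0.55 [195.7 210.7] [[615.6 124.8 173.6]]
scene tank_pull 0.92 [265.8 233.3] [[477.   50.   -1.9]]
scene tank_pull 0.15 [242.3 162.9] [[592.5 -24.4 169.1]]
scene display 0.85 [223.1 173.6] [[613.8  21.4 172.4]]
scene top_panel 0.85 [200.  183.1] [[644.9  67.1 170.6]]
scene dehumidifier 0.66 [201.  316.2] [[498.7 307.1  22. ]]
top {'fov_y': 46.200890629636774, 'cx': 259.54741872992713, 'cy': 197.34536439637932} [[-0.0, 0.99, -0.1, 395.68], [-1.0, -0.0, 0.01, 33.83], [0.01, 0.1, 0.99, 1129.87], [0.0, 0.0, 0.0, 1.0]]
top sensor_face 0.5 [212.9 144. ] [[612.4 121.2 171.7]]
top tank_pull 0.83 [239.9 209.7] [[471.8  63.7 143.7]]
top display 0.59 [259.7 142.5] [[614.1  20.  177.7]]
top top_panel 0.95 [237. 133.] [[637.2  69.1 169.3]]
{'time_s': 0.6, 'q': array([-1.26700222e+00,  5.26656140e-02,  1.61286846e+00,  2.91218703e-05,
        1.47598182e+00, -1.19019719e-01]), 'joint_vel': array([ 0.00144494, -0.00123023, -0.00234885,  0.00011004,  0.00030523,
       -0.00066308]), 'joint_torque': array([-4.39310415e-04, -3.93404102e+01, -3.70231283e+01, -1.07796186e-04,
        6.95874933e-04, -3.74369677e-06]), 'tcp_pos': array([ 256.45100325, -569.962512  ,  250.04377648]), 'tool_rot': array([ 3.14151300e+00, -1.96723987e-05,  4.22811070e-01]), 'wrist_force': array([-0.50187031, -0.08869617,  0.45334715]), 'wrist_torque': array([ 0.07599451, -0.03193962,  0.02440856]), 'grasp_force': 0.0, 'opening': 85.34533630886818}
```

View pics/scene.png

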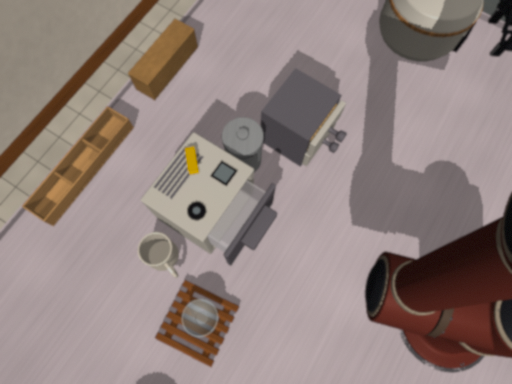

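View pics/top.png

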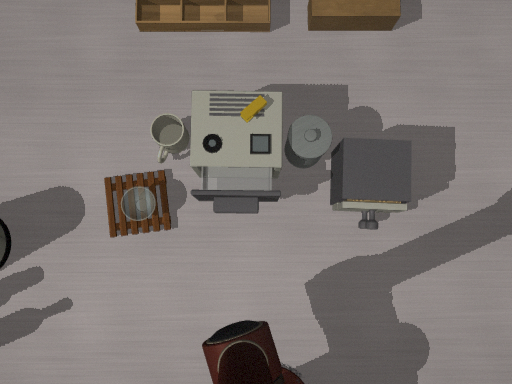

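The scene picture shows the sensor disc at (197,210), the display at (224,174) and the pull near (260,228). In the top picture the sensor is at (212,143), the pull at (237,205), and the drawer unit with its knobs is to the right at (369,218). Next I'll measure the yaw and the pull.

```bash
python3 - <<'E'
from h import *
V,U=np.mgrid[:384,:512]; uv=np.c_[U.ravel(),V.ravel()]
for c in("scene","top"):
    d=np.load(c+"_d.npy"); P=world(c,uv,d.ravel())
    box=(P[:,0]>400)&(P[:,0]<760)&(P[:,1]>-40)&(P[:,1]<180)&(d.ravel()>0)
    for n,lo,hi in(("top",164,182),("pull",136,149),("front",150,162)):
        Q=P[box&(P[:,2]>lo)&(P[:,2]<hi)]
        if n!="top": Q=Q[Q[:,0]<590]
        if n=="pull": Q=Q[Q[:,0]<505]
        if len(Q)>5: print(c,n,len(Q),cv2.minAreaRect(Q[:,:2].astype(np.float32)),np.round(Q.min(0)),np.round(Q.max(0)),np.median(Q[:,2]))
    im=cv2.imread(f"pics/{c}.png"); g=cv2.cvtColor(im,cv2.COLOR_BGR2GRAY)
    # dark blobs on top panel
    pm=(box&(P[:,2]>164)&(P[:,2]<185)).reshape(384,512)&(g<70)
    k,l,s,ce=cv2.connectedComponentsWithStats(pm.astype(np.uint8))
    for i in range(1,k):
        if s[i,4]>60: print(c,s[i],ce[i],P[(l==i).ravel()].mean(0).round(1))
E
```

```text
scene top 6212 ((649.755859375, 71.20760345458984), (200.51959228515625, 170.55628967285156), 88.97390747070312) [563. -30. 164.] [736. 172. 178.] 169.6308495050705
scene pull 760 ((485.8603515625, 64.65501403808594), (162.62405395507812, 36.406673431396484), 89.22358703613281) [467. -17. 136.] [505. 146. 149.] 142.04172143110583
scene front 521 ((544.7855834960938, 73.91531372070312), (198.01483154296875, 82.49932098388672), 89.03382110595703) [502. -25. 150.] [588. 172. 162.] 156.8286037730902
scene [188 202  18  17 185] [196.27567568 210.31891892] [615.2 123.4 173.2]
top top 6671 ((648.7565307617188, 70.99240112304688), (200.2147979736328, 171.4401397705078), 89.23548126220703) [562. -30. 164.] [735. 171. 182.] 170.35844688652753
top pull 786 ((484.6380920410156, 71.01447296142578), (186.2817840576172, 36.364105224609375), 89.26905059814453) [467. -22. 136.] [504. 164. 149.] 142.88496327035364
top front 529 ((533.3301391601562, 72.5303955078125), (197.16860961914062, 62.92578125), 89.20958709716797) [501. -26. 150.] [566. 171. 162.] 157.42793665170552
top [203 134  19  19 244] [212.01229508 143.01639344] [614.  122.9 174.1]
top [250 134  21  20 185] [259.83243243 143.69189189] [612.4  19.6 174. ]
```

```bash
python3 -m crank '[[[0,0,0],[0,0,6.3],0],[[0,0,0],[0,0,6.3],0],[[0,0,0],[0,0,6.3],0],[[0,0,0],[0,0,6.3],0],[[0.008,-0.02,0],[0,0,0],0],[[0.008,-0.032,0],[0,0,0],0],[[0.008,-0.032,0],[0,0,0],0],[[0.008,-0.032,0],[0,0,0],0],[[0.008,-0.032,0],[0,0,0],0],[[0.008,-0.032,0],[0,0,0],0],[[0.008,-0.032,0],[0,0,0],0],[[0.008,-0.032,0],[0,0,0],0]]'
```

```text
time_s: 1.6
tcp_pos: [324.7, -325.6, 250.1]
tool_rot: [3.141, -0.0, -0.017]
wrist_force: [0.6, 0.9, 0.1]
opening: -0.1
grasp_force: 0.0
```

```bash
python3 -m crank '[[[0.008,-0.032,0],[0,0,0],0],[[0.008,-0.032,0],[0,0,0],0],[[0.008,-0.032,0],[0,0,0],0],[[0.008,-0.032,0],[0,0,0],0],[[0.008,-0.032,0],[0,0,0],0],[[0.008,-0.032,0],[0,0,0],0],[[0.008,-0.032,0],[0,0,0],0],[[0.008,-0.032,0],[0,0,0],0],[[0.008,-0.032,0],[0,0,0],0],[[0.008,-0.032,0],[0,0,0],0],[[0,0,0],[0,0,0],0]]'; python3 -c "
from h import *
print(robot.read_state())"
```

```text
time_s: 2.52
tcp_pos: [410.5, -4.1, 250.3]
tool_rot: [-3.139, -0.001, -0.01]
wrist_force: [0.4, 0.3, 0.3]
opening: -0.4
grasp_force: 0.0
{'time_s': 2.5167, 'q': array([-0.19321396, -0.50313691,  2.08174611,  0.00225574,  1.56236032,
        1.38752087]), 'joint_vel': array([-0.08906066, -0.00632994,  0.00676525, -0.06314866,  0.00924691,
       -0.09109826]), 'joint_torque': array([  1.38442419, -16.21014833, -37.86880016,   0.25385896,
        -0.0766706 ,   0.500647  ]), 'tcp_pos': array([410.54483106,  -4.11873799, 250.29670787]), 'tool_rot': array([-3.13948832e+00, -1.02377114e-03, -9.95791562e-03]), 'wrist_force': array([0.35178684, 0.29074844, 0.33570806]), 'wrist_torque': array([ 0.01926946, -0.02761993, -0.0458985 ]), 'grasp_force': 0.0, 'opening': -0.4328735597408764}
```

```bash
python3 -m crank '[[[0.005,-0.026,0],[0,0,0],0],[[0.005,-0.026,0],[0,0,0],0],[[0.004,-0.026,0],[0,0,0],0],[[0,0,0.027],[0,0,0],0],[[0,0,0.028],[0,0,0],0],[[0,0,0.027],[0,0,0],0],[[0,0,0.027],[0,0,0],0],[[0,0,0],[0,0,0],0],[[0,0,0],[0,0,0],0]]'; python3 - <<'E'
from h import *
im,d=robot.grab_frame("scene"); cv2.imwrite("pics/b.png",cv2.resize(im[120:300,150:390,::-1],(800,600)))
print(robot.read_state()["tcp_pos"])
E
```

```text
time_s: 3.27
tcp_pos: [424.3, 68.9, 139.9]
tool_rot: [3.141, 0.003, -0.017]
wrist_force: [1.0, -0.1, 0.8]
opening: -0.2
grasp_force: 0.0
[425.70975751  68.91645151 141.89575064]
```

View pics/b.png

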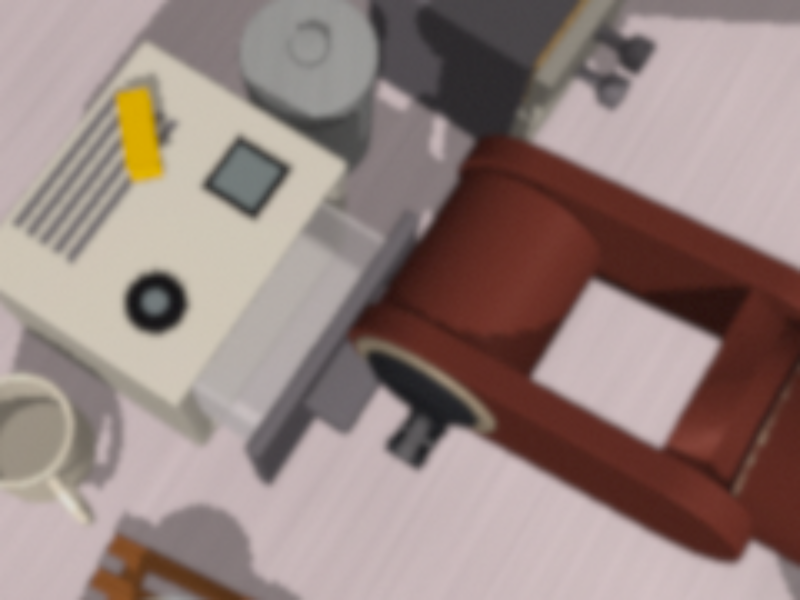

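The gripper is clear and lined up with the pull; nothing else is near its path. Pushing now.

```bash
python3 -m crank '[[[0.008,-0.005,0],[0,0,0],0],[[0.008,0,0],[0,0,0],0],[[0.006,0,0],[0,0,0],0],[[0.006,0,0],[0,0,0],0],[[0.006,0,0],[0,0,0],0],[[0.006,0,0],[0,0,0],0],[[0.006,0,0],[0,0,0],0],[[0.006,0,0],[0,0,0],0],[[0.006,0,0],[0,0,0],0],[[0.006,0,0],[0,0,0],0]]'
```

```text
time_s: 4.15
tcp_pos: [489.9, 73.2, 140.9]
tool_rot: [3.142, 0.0, -0.017]
wrist_force: [-1.9, 0.4, 1.4]
opening: -0.0
grasp_force: 1.0
```

```bash
python3 -m crank '[[[0.004,0,0],[0,0,0],0],[[0.003,0,0],[0,0,0],0],[[0.003,0,0],[0,0,0],0],[[0.001,0,0],[0,0,0],0],[[0,0,0],[0,0,0],0]]'
```

```text
time_s: 4.57
tcp_pos: [500.7, 73.0, 140.9]
tool_rot: [-3.142, -0.001, -0.017]
wrist_force: [0.4, 0.4, 0.1]
opening: 0.2
grasp_force: 0.0
```

```bash
python3 -m crank '[[[0.002,0,0],[0,0,0],0],[[0.002,0,0],[0,0,0],0],[[0.001,0,0],[0,0,0],0]]'
```

```text
time_s: 4.82
tcp_pos: [505.4, 72.9, 140.9]
tool_rot: [-3.142, 0.0, -0.017]
wrist_force: [-1.0, -1.0, 0.0]
opening: 0.3
grasp_force: 0.8
```

```bash
python3 -m crank '[[[0.001,0,0],[0,0,0],0],[[0.001,0,0],[0,0,0],0]]'
```

```text
time_s: 4.98
tcp_pos: [505.7, 72.9, 140.9]
tool_rot: [3.141, 0.006, -0.017]
wrist_force: [-12.5, 0.5, 8.2]
opening: -0.3
grasp_force: 6.2
```

The force has jumped to 12.5 N at the expected home position, so the tank is at its stop. I'll back off, rise and check.

```bash
python3 -m crank '[[[0.0005,0,0],[0,0,0],0],[[0,0,0],[0,0,0],0],[[-0.01,0,0],[0,0,0],0],[[-0.025,0,0],[0,0,0],0],[[-0.025,0,0],[0,0,0],0],[[0,0,-0.025],[0,0,0],0],[[0,0,-0.03],[0,0,0],0],[[0,0,-0.03],[0,0,0],0],[[0,0,-0.025],[0,0,0],0],[[0,0,0],[0,0,0],0],[[0,0,0],[0,0,0],0]]'; python3 - <<'E'
from h import *
V,U=np.mgrid[:384,:512]; uv=np.c_[U.ravel(),V.ravel()]
ims=[]
for c in("scene","top"):
    im,d=robot.grab_frame(c); P=world(c,uv,d.ravel()); ims.append(im)
    box=(P[:,0]>490)&(P[:,0]<560)&(P[:,1]>75)&(P[:,1]<180)&(P[:,2]>110)&(P[:,2]<165)
    for lo,hi in((136,149),(150,163)):
        Q=P[box&(P[:,2]>lo)&(P[:,2]<hi)]; print(c,len(Q),len(Q) and (Q.min(0).round(),Q.max(0).round(),np.percentile(Q[:,0],[2,10,50])))
cv2.imwrite("pics/c.png",np.hstack([cv2.resize(i[90:260,140:370,::-1],(400,300)) for i in ims]))
print(robot.read_state()["tcp_pos"])
E
```

```text
time_s: 5.9
tcp_pos: [449.3, 73.9, 253.4]
tool_rot: [-3.142, -0.005, -0.017]
wrist_force: [0.5, 0.4, -0.9]
opening: -0.1
grasp_force: 0.0
scene 393 (array([517.,  75., 136.]), array([559., 171., 149.]), array([517.89764156, 520.67573861, 536.78962016]))
scene 148 (array([553.,  75., 150.]), array([560., 170., 160.]), array([553.44516567, 553.79953864, 556.21343019]))
top 120 (array([542.,  77., 136.]), array([554., 165., 149.]), array([542.00484278, 542.233863  , 546.96875475]))
top 178 (array([551.,  76., 150.]), array([560., 170., 162.]), array([551.68252382, 552.35880649, 555.5886018 ]))
[447.64916454  73.86602969 250.00600861]
```

View pics/c.png

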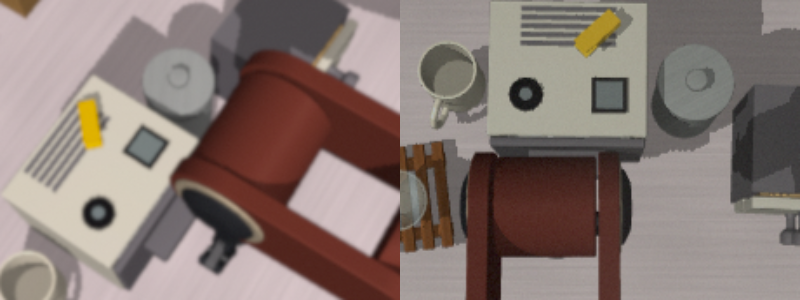

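The tank is home: the pull front is at x≈517 and flush with the front in both views. The sensor disc is the left one, at (98,212) in the left crop and (525,94) in the right. Going over the sensor now.

```bash
python3 -m crank '[[[0.02,-0.006,0],[0,0,0],0],[[0.021,-0.007,0],[0,0,0],0],[[0.021,-0.007,0],[0,0,0],0],[[0.021,-0.007,0],[0,0,0],0],[[0.021,-0.007,0],[0,0,0],0],[[0.021,-0.006,0],[0,0,0],0],[[0.02,-0.006,0],[0,0,0],0],[[0.02,-0.006,0],[0,0,0],0],[[0,0,0],[0,0,0],0],[[0,0,0],[0,0,0],0],[[0,0,0],[0,0,0],0]]'; python3 - <<'E'
from h import *
for i in range(3):
    robot.grab_frame("wrist"); s=robot.read_state(); print(s["tcp_pos"],s["tool_rot"])
im,d=robot.grab_frame("wrist"); cv2.imwrite("pics/w.png",im[:,:,::-1])
for n in ("sensor_face","display"):
    for r in robot.tip_of(n,"wrist")[:1]:
        u,v=np.round(r["point"]).astype(int); print(n,r,world("wrist",r["point"],d[v,u]))
E
```

```text
time_s: 6.92
tcp_pos: [612.8, 122.9, 249.1]
tool_rot: [3.141, 0.003, -0.017]
wrist_force: [0.5, -0.9, 0.4]
opening: -0.2
grasp_force: 0.0
[612.75431287 122.87922492 249.68455745] [ 3.14128899e+00  2.31044107e-03 -1.70830008e-02]
[612.81901518 122.87938275 250.21649854] [ 3.14139370e+00  1.41321410e-03 -1.71023285e-02]
[612.97702667 122.89447997 250.64682108] [ 3.14150570e+00  6.63376578e-04 -1.71726916e-02]
sensor_face {'point': [253.6, 205.1], 'score': 0.72} [[615.08994454 122.60700054 174.95398028]]
display {'point': [382.6, 200.7], 'score': 0.59} [[616.65914567  21.16038717 173.69531817]]
```

View pics/w.png

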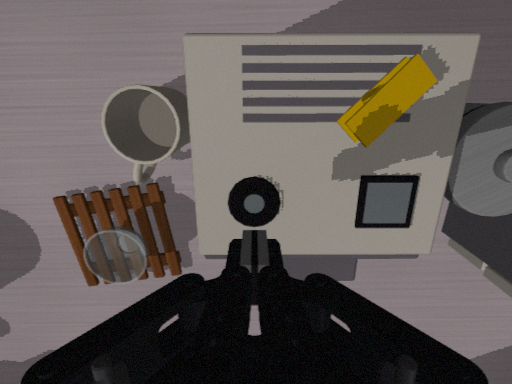

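The wrist view shows the sensor disc at (254,203), the fingers just ahead of it, and the display separate at (386,202). Moving 2 mm forward, then down to the hold height.

```bash
python3 -m crank '[[[0.002,0,0.003],[0,0,0],0],[[0,0,0.006],[0,0,0],0],[[0,0,0.006],[0,0,0],0],[[0,0,0.006],[0,0,0],0],[[0,0,0.006],[0,0,0],0],[[0,0,0.005],[0,0,0],0],[[0,0,0.003],[0,0,0],0],[[0,0,0.001],[0,0,0],0],[[0,0,0],[0,0,0],0],[[0,0,0],[0,0,0],0],[[0,0,0],[0,0,0],0],[[0,0,0],[0,0,0],0]]'
```

```text
time_s: 8.22
tcp_pos: [616.0, 123.0, 215.6]
tool_rot: [-3.142, -0.001, -0.017]
wrist_force: [0.1, 0.1, 0.0]
opening: 0.2
grasp_force: 0.0
```

```bash
Z=0; python3 -m crank '[[[-0.001,0,0.002],[0,0,0],0],[[0,0,0],[0,0,0],0],[[0,0,0],[0,0,0],0],[[0,0,0],[0,0,0],0],[[0,0,0],[0,0,0],0],[[0,0,0],[0,0,0],0],[[0,0,0],[0,0,0],0],[[0,0,0],[0,0,0],0],[[0,0,0],[0,0,0],0],[[0,0,0],[0,0,0],0],[[0,0,0],[0,0,0],0],[[0,0,0],[0,0,0],0]]'
python3 -m crank '[[[0,0,0],[0,0,0],0],[[0,0,0],[0,0,0],0],[[0,0,0],[0,0,0],0],[[0,0,0],[0,0,0],0],[[0,0,0],[0,0,0],0],[[0,0,0],[0,0,0],0],[[0,0,0],[0,0,0],0],[[0,0,0],[0,0,0],0],[[0,0,0],[0,0,0],0],[[0,0,0],[0,0,0],0],[[0,0,0],[0,0,0],0],[[0,0,0],[0,0,0],0]]'
python3 -m crank '[[[0,0,0],[0,0,0],0],[[0,0,0],[0,0,0],0],[[0,0,0],[0,0,0],0],[[0,0,0],[0,0,0],0],[[0,0,0],[0,0,0],0],[[0,0,0],[0,0,0],0],[[0,0,0],[0,0,0],0],[[0,0,0],[0,0,0],0],[[0,0,0],[0,0,0],0],[[0,0,0],[0,0,0],0],[[0,0,0],[0,0,0],0],[[0,0,0],[0,0,0],0]]'
python3 -m crank '[[[0,0,0],[0,0,0],0],[[0,0,0],[0,0,0],0],[[0,0,0],[0,0,0],0],[[0,0,0],[0,0,0],0],[[0,0,0],[0,0,0],0],[[0,0,0],[0,0,0],0],[[0,0,0],[0,0,0],0],[[0,0,0],[0,0,0],0],[[0,0,0],[0,0,0],0],[[0,0,0],[0,0,0],0],[[0,0,0],[0,0,0],0],[[0,0,0],[0,0,0],0]]'
```

```text
time_s: 9.22
tcp_pos: [614.8, 123.1, 213.0]
tool_rot: [-3.142, 0.0, -0.017]
wrist_force: [-0.3, -0.2, 0.0]
opening: -0.2
grasp_force: 0.0
time_s: 10.22
tcp_pos: [614.8, 123.1, 213.0]
tool_rot: [-3.142, 0.0, -0.017]
wrist_force: [0.6, 0.7, 0.3]
opening: 0.1
grasp_force: 0.0
time_s: 11.22
tcp_pos: [614.8, 123.0, 213.0]
tool_rot: [3.142, -0.0, -0.017]
wrist_force: [-0.4, 0.2, -0.0]
opening: 0.7
grasp_force: 0.0
time_s: 12.22
tcp_pos: [614.8, 123.1, 213.0]
tool_rot: [-3.142, 0.0, -0.017]
wrist_force: [0.5, -0.2, -0.7]
opening: 0.1
grasp_force: 0.0
```

Held for 4 s at the right height. Now I'll rise clear, take a last look at the scene and hand in.

```bash
python3 -m crank '[[[0,0,-0.01],[0,0,0],0],[[0,0,-0.02],[0,0,0],0],[[0,0,-0.025],[0,0,0],0],[[0,0,-0.02],[0,0,0],0],[[0,0,-0.01],[0,0,0],0],[[0,0,0],[0,0,0],0],[[0,0,0],[0,0,0],0],[[0,0,0],[0,0,0],0],[[0,0,0],[0,0,0],0]]'
python3 - <<'E'
from h import *
im,d=robot.grab_frame("wrist"); cv2.imwrite("pics/z.png",im[:,:,::-1])
E
```

```text
time_s: 12.97
tcp_pos: [614.0, 123.0, 295.8]
tool_rot: [3.141, 0.003, -0.017]
wrist_force: [-0.1, -0.4, -0.3]
opening: -0.4
grasp_force: 0.0
```

View pics/z.png

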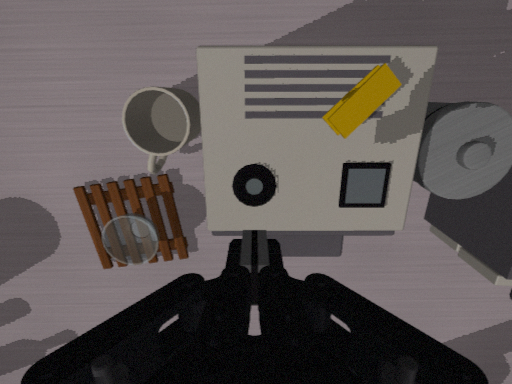

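The tank is still home, with its pull showing at (300,243). The clip, mug, trivet, ramekin and canister are where they were, and the arm is clear.

```bash
python3 -c "
from cell import robot
print(robot.hand_in())"
```

```text
the job is handed in; nothing more can be done
None
```

I pushed the tank fully home, held the fingertips 2 cm above the middle of the sensor for 4 s without touching the top, and handed the job in at about 13 s; nothing else on the shelf was touched.

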